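Raise an enclosure's sash to its mark and start the fan

ROBOT

A 6-joint arm with a two-finger parallel gripper is mounted at the origin on a cart in front of the work surface, level with it; the furniture and walls round the work are solid. World frame = base frame: x ahead of the robot, y to its left, z up, the work surface at z = 0. Lengths are in m, angles in rad, forces in N, time in s.
With the tool pointing down it reaches from about 0.3 to 0.775 m from the base axis. Payload 14.6 kg.
Tool frame: the origin (TCP) lies midway between the tips of the shut fingers; the grasp point (between the pads) lies 19 mm behind it (ctrl.tcp_to_grasp is the distance from the TCP to the grasp point, in m); x points along the fingers, y is the direction in which the jaws open and shut, and the axes are right-handed (so a half turn about x gives the same grasp; the last joint's range is limited). The gripper opens to 94 mm and grips with 3 to 60 N. Pads are 16 mm wide; open, the fingers measure 119 mm over their backs; the gripper's body (75 mm by 177 mm) begins 78 mm behind the grasp point.
Start: joints at [1.27, 0.3, 1.521, -0, 1.321, -0.067], TCP at [0.127, 0.535, 0.205] pointing down, gripper open.
Joint ranges: [-3.03, 3.03], [-0.79, 2.21], [0.23, 2.52], [-1.04, 4.18], [0, 3.07], [-2.55, 2.55]. Speed limits (rad/s): [2.22, 2.22, 2.57, 3.14, 3.14, 3.14].

INTERFACE

Orientations are given as [roll, pitch, yaw] about the fixed x, y, z axes, in that order (R = Rz(yaw) Ry(pitch) Rx(roll)).
In Python, from station import ctrl gives the robot as it stands.
- The arm moves only by the tool jog_arm, never from a script. Its argument "rows" is one flat list of numbers, 7 for each row, row after row: the shift along the world's x, y, z in m, then the turn, a rotation vector about the world's x, y, z in degrees, then the closure, from 0 (fully open) to 1 (shut). A call has 1 to 8 rows; each row shifts and turns the commanded pose from where the row before left it; what a row does not reach is not made up. A row lasts 1/12 s, in which the tool goes at most 41.7 mm and 7.16 degrees, less where a joint would pass 70% of its speed; a pose out of reach is approached as far as the arm can. A call with a gripper value outside its range is refused whole. The fingers move at their own pace and stop on an object; "squeeze" is the grip in N (left out, the last holds). Time passes only in rows, so rows that do not move let the fingers close. It gives the time, the measured TCP pose, the force and the opening at its end, in the units of the state.
- ctrl.get_obs(): the state, without advancing time (a new reading comes with each control period).
- ctrl.camera(name): name is "scene" or "top" or "wrist"; returns (picture, depth): 384x512x3 uint8, red, green, blue; 384x512 float32, m along the optical axis (not along the pixel's ray), 0 where there is no reading.
- ctrl.camera_model(name): a dict with "K" (3x3 intrinsics, pixels), "dist" ([k1, k2, p1, p2, k3] as OpenCV has them; the pictures are not rectified), "extrinsics" (4x4, takes a point from camera to world coordinates). Camera axes: x right, y down, z forward; pixel columns grow to the right and rows downward; lengths in m; the calibration is good to about 2 mm. A picture is of the moment at which its call begins: read the wrist's pose just before it. camera_model takes no time and is no camera call; for the wrist camera it gives the pose at the moment of the call.
- ctrl.hand_in(): hands the job in, once; it reports no verdict.
The state is a dict: "time_s": time; "qpos": joint angles; "joint_vel": joint speeds; "tau": joint torques, N m; "ee_pos": TCP position; "eef_rot": TCP orientation; "force": force on the tool from outside, world axes, zero at the start; "moment": the same for the moment, N m; "grip_width": finger opening in m.
Only numpy, scipy, OpenCV 4.12 (cv2) and the standard library are available. Lean on these libraries where they do the work, as an engineer would, in place of code of your own. Each camera call takes 0.05 s, during which the arm holds its last target.

TASK

Get the small weighing enclosure ready for work: with the fingertips, push its counterweighted front window up from beneath the blue-edged lip until the red pointer on the window stands level with the orange marker clip on the left post, and leave it there. Then press the green fan button on the grey control box right down and let it come up again. Only push, do not grip or pinch the window or reach behind its pane, press the button only when the window is at its mark, and leave the marker clip and everything else standing as it is.

Things in the scene. Friction and masses are not known exactly. Their poses are not given: they have to be found in the camera images.
- lip_mid (a point): Middle of the lip along the window's bottom: lowest point of its blue rounded front edge (12 mm thick, 230 mm wide; foremost line 6 mm nearer to the robot). x points away from the robot, y to its left, z up. The lip's underside is pushed upward; a finger sloping down and forward at about 45 degrees fits beneath it. The lip stands out 35 mm from the pane; shut, it is 85 mm above the bench.
- hood: The enclosure, fixed to the bench: white plinth 310 mm wide, 150 mm deep, 70 mm high, roof at 270 mm with a round spigot to 315 mm, two front posts with a header up to 462 mm. Origin: centre of its underside; x points away from the robot, front face of plinth and posts at x = -75 mm (17 mm behind lip_mid). The space in front of it under the lip is free down to the bench. Its place and yaw vary.
- sash (a joint): Height of the window above its shut position, m: 0 shut, 0.19 at the upper stop. It is balanced by counterweights and stays where it is left; about 4 N of friction, plus 25 N per m/s, to move it up or down. It may be pushed down again from above on the lip if it went too far.
- pointer (a point): Tip of the red pointer at the left end of the window's lip, 8 mm above the lip's underside; it moves with the window. Same axes as lip_mid.
- mark (a point): Centre of the front face of the orange marker clip, 17 mm wide and 20 mm tall, on the left post (its height differs from run to run, always 80 mm or more above the pointer at the start). Pointer and marker are level when their z are equal. Same axes as lip_mid.
- fan_button_top (a point): Centre of the top face of the green round push button (32 mm across) on the grey control box (80 x 90 x 39 mm, fixed to the bench, left or right in front of the enclosure; z up).
- fan_button (a joint): How far the fan button is pressed, m: 0 released, 0.006 fully down; a spring returns it, 4 N holds it fully down.
- bottle_b: Square white and pale green bottle with a blue cap, 61 x 61 x 138 mm, loose. Origin at the centre of its underside.
- bottle_c: White round bottle without cap, 58 mm across, 116 mm tall, loose, on the other side in front of the enclosure than the control box. Origin at the centre of its underside.
- tube_orange: Standing tube with an orange cap, 35 mm across, 116 mm tall, loose. Origin at the centre of its underside.
- tube_blue: Standing tube with a blue cap, 35 mm across, 84 mm tall, loose. Origin at the centre of its underside.
- plate_assay: Flat clear well plate, 86 x 128 x 14 mm, loose on the bench in front of the enclosure. Origin at the centre of its underside.
- beaker: Glass beaker, 54 mm across, 70 mm tall, loose, inside the enclosure. Origin at the centre of its underside.
- petri: Petri dish, 91 mm across, 16 mm tall, loose, inside the enclosure. Origin at the centre of its underside.

How it is judged:
By the outcome, as a careful person would: the job done as asked, in the order asked, and still so for the second after the job is handed in, with the robot touching nothing.
It also fails if it takes over 51 s, if anything falls off the work surface, if the arm or the gripper's body presses on something with over 40 N, if the wrist force passes 120 N, or if a joint passes its speed limit or range.

## Working session

There is one attempt and no reset: what is moved stays moved. The work goes in short steps, Python scripts to look and compute and a tool call to move; the robot and the scene stay as the last step left them, time stands still between calls to the robot, and variables do not carry over. Pictures are saved under pics/ and viewed, and the job is handed in when it is done.

Besides the shell and the picture viewer there is one more tool, called after ">>>" by a JSON object that holds its "fn" and its "kwargs", one argument or row to a line. jog_arm: Moves the arm, as the interface text tells. Its arguments: {"type":"object","properties":{"rows":{"type":"array"},"squeeze":{"type":"number"}},"required":["rows"]}

```bash
ls; mkdir -p pics
cat > h.py <<'E'
import numpy as np,cv2
from station import ctrl
def snap(n,tag):
    m=ctrl.camera_model(n); p,d=ctrl.camera(n)
    np.savez(f'pics/{tag}.npz',p=p,d=d,K=m['K'],dist=m['dist'],E=m['extrinsics'])
    cv2.imwrite(f'pics/{tag}.png',cv2.cvtColor(p,cv2.COLOR_RGB2BGR))
def load(tag): return np.load(f'pics/{tag}.npz')
def pt(z,u,v,depth=None,r=1):
    if depth is None:
        w=z['d'][v-r:v+r+1,u-r:u+r+1]; w=w[w>0]; depth=np.median(w) if w.size else np.nan
    n=cv2.undistortPoints(np.array([[[u,v]]],float),z['K'],np.array(z['dist'],float))[0,0]
    return (z['E']@np.array([n[0]*depth,n[1]*depth,depth,1]))[:3]
def crop(tag,x0,y0,x1,y1,s,out):
    im=cv2.imread(f'pics/{tag}.png')[y0:y1,x0:x1]; cv2.imwrite(f'pics/{out}.png',cv2.resize(im,None,fx=s,fy=s,interpolation=cv2.INTER_CUBIC))
E
python3 - <<'E'
from h import *
for n in('scene','top','wrist'): snap(n,n+'0')
o=ctrl.get_obs(); print(o)
for n in('scene','top'): print(load(n+'0')['E'].round(3))
E
```

```text
pics
{'time_s': 0.15, 'qpos': array([ 1.27037612e+00,  3.00343546e-01,  1.52136785e+00, -4.73347017e-07,
        1.32071773e+00, -6.65924464e-02]), 'joint_vel': array([-6.11859726e-04, -3.02651327e-03, -2.70910986e-03, -2.59468611e-05,
       -5.37537474e-04,  7.47464766e-04]), 'tau': array([ 2.23170136e-03, -5.31969488e+01, -3.52818954e+01,  7.08762417e-02,
        2.37277045e-02, -7.90930653e-05]), 'ee_pos': array([0.12738321, 0.53486417, 0.20504651]), 'eef_rot': array([-1.63684061,  1.56995985, -1.87066825]), 'force': array([0.87218715, 0.62421312, 0.58838496]), 'moment': array([-0.02526037,  0.00364971, -0.03443959]), 'grip_width': 0.09392984664199863}
[[ 0.746 -0.286  0.602 -0.095]
 [-0.666 -0.348  0.66  -0.713]
 [ 0.021 -0.893 -0.45   0.587]
 [ 0.     0.     0.     1.   ]]
[[ 0.016 -0.893  0.449  0.046]
 [-1.    -0.014  0.007  0.008]
 [ 0.    -0.449 -0.893  1.167]
 [ 0.     0.     0.     1.   ]]
```

View pics/scene0.png

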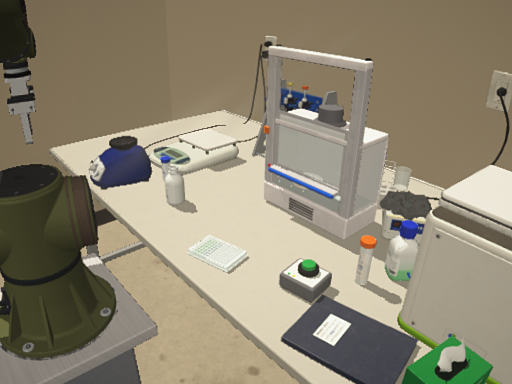

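View pics/top0.png

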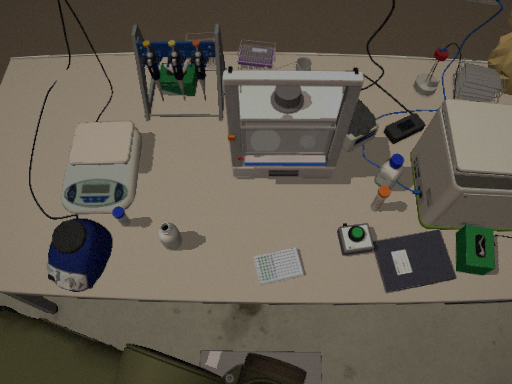

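View pics/wrist0.png

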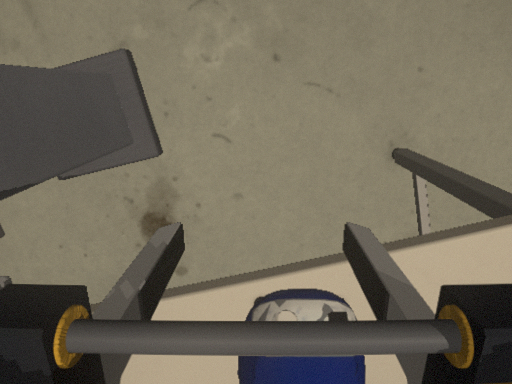

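The scene view shows the hood near (320,150) with the blue lip at about (303,182), and the button at (308,268). The top view shows the lip at (285,163), the orange clip at (232,138), the red pointer at (240,158) and the button at (356,233). I'll enlarge these.

Run:
```python
from h import *
crop('top0',215,60,375,190,5,'c1'); crop('scene0',255,100,355,200,6,'c2'); crop('top0',320,140,420,265,5,'c3')
```

```text
(no output)
```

View pics/c1.png

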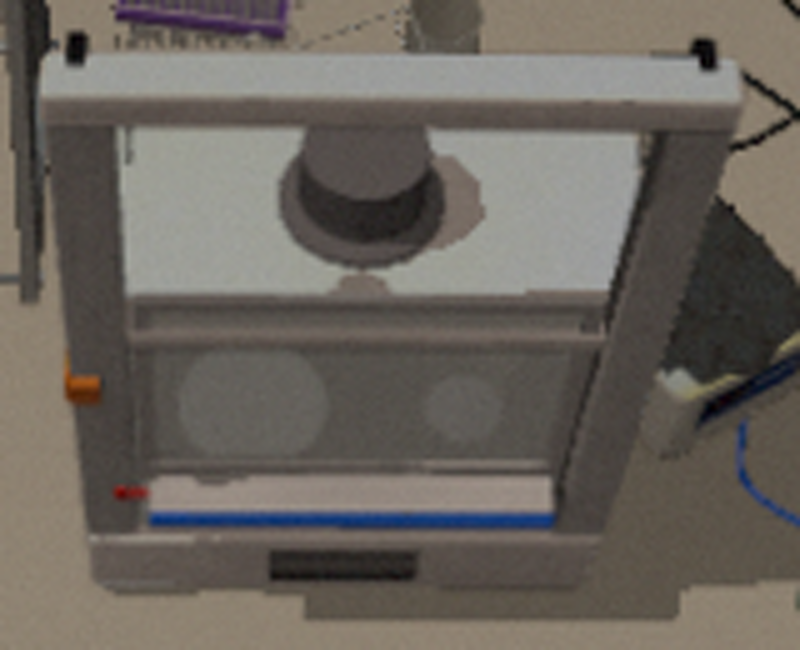

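View pics/c2.png

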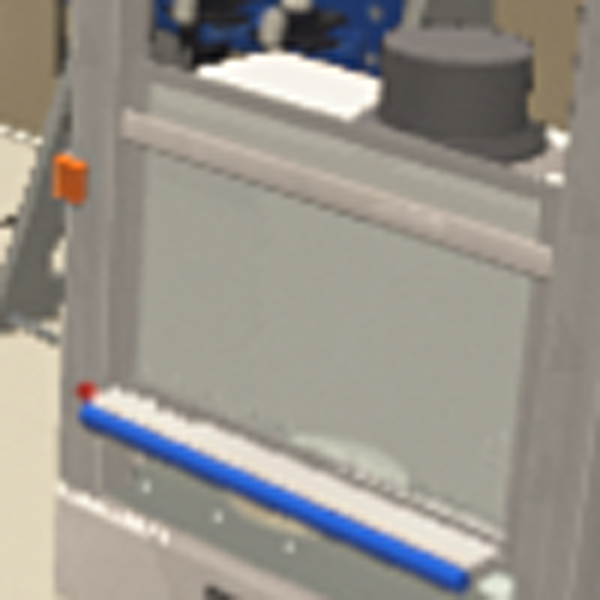

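View pics/c3.png

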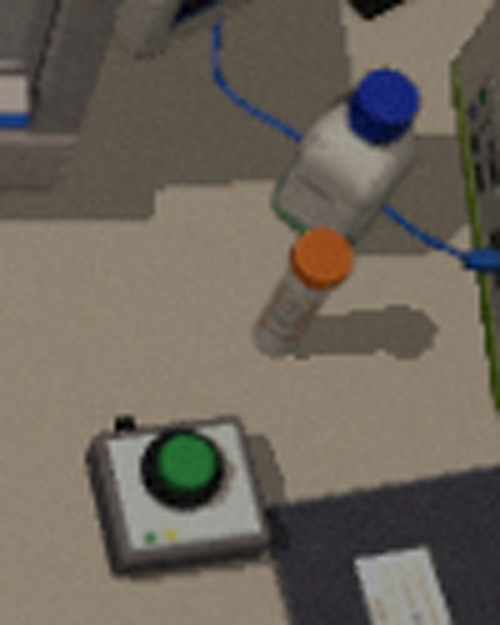

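```bash
cat >> h.py <<'E'
def tri(z1,a,z2,b):
    L=[]
    for z,p in((z1,a),(z2,b)):
        n=cv2.undistortPoints(np.array([[p]],float),z['K'],np.array(z['dist'],float))[0,0]
        d=z['E'][:3,:3]@np.array([n[0],n[1],1]); L.append((z['E'][:3,3],d/np.linalg.norm(d)))
    A=np.zeros((3,3));bb=np.zeros(3)
    for o,d in L:
        P=np.eye(3)-np.outer(d,d);A+=P;bb+=P@o
    x=np.linalg.solve(A,bb); return x,[np.linalg.norm((np.eye(3)-np.outer(d,d))@(x-o)) for o,d in L]
E
python3 - <<'E'
from h import *
np.set_printoptions(precision=4,suppress=True)
t=load('top0');s=load('scene0')
for n,a,b in [('clip',(231.8,137.3),(267,130)),('ptr',(239.2,158.6),(269.2,165.2)),('lipL',(245,164),(269,168.8)),('lipR',(325.7,164),(332.3,196.7)),('btn',(357.6,232),(308,266.5))]:
    print(n,tri(t,a,s,b),pt(t,*[int(round(q)) for q in a]),pt(s,*[int(round(q)) for q in b]))
# color clouds
import colorsys
for tag in('top0','scene0'):
    z=load(tag);h=cv2.cvtColor(z['p'],cv2.COLOR_RGB2HSV).astype(int)
    H,S,V=h[...,0],h[...,1],h[...,2]
    win={'top0':(215,60,375,190),'scene0':(255,100,350,205)}[tag]
    for nm,m in(('orange',(H>6)&(H<16)&(S>190)),('red',((H<4)|(H>175))&(S>170)),('blue',(H>105)&(H<120)&(S>180)),('green',(H>55)&(H<80)&(S>150))):
        vv,uu=np.nonzero(m)
        if nm=='green': k=(uu>295)&(uu<365)&(vv>220)&(vv<280)
        else: k=(uu>=win[0])&(uu<win[2])&(vv>=win[1])&(vv<win[3])
        P=np.array([pt(z,u,v,r=0) for u,v in zip(uu[k],vv[k])])
        print(tag,nm,len(P),np.nanmedian(P,0),np.nanmin(P,0),np.nanmax(P,0))
E
```

```text
clip (array([0.6622, 0.0823, 0.2298]), [np.float64(9.009104807282006e-05), np.float64(9.009104807271409e-05)]) [0.6573 0.081  0.2388] [0.6599 0.08   0.2308]
ptr (array([0.6586, 0.0657, 0.1271]), [np.float64(0.0008744312932749539), np.float64(0.0008744312932748522)]) [0.6584 0.0668 0.1237] [0.6575 0.0642 0.1289]
lipL (array([0.6418, 0.0487, 0.126 ]), [np.float64(0.0009142922519028877), np.float64(0.0009142922519029655)]) [0.6707 0.0511 0.0738] [0.6425 0.0482 0.1258]
lipR (array([ 0.6445, -0.1804,  0.1273]), [np.float64(0.00040790960885708224), np.float64(0.0004079096088569599)]) [ 0.6676 -0.1885  0.0865] [ 0.6478 -0.1777  0.1244]
btn (array([ 0.4651, -0.2707,  0.0534]), [np.float64(0.002230527166796858), np.float64(0.0022305271667968276)]) [ 0.4645 -0.2714  0.0605] [ 0.4571 -0.2745  0.0598]
top0 orange 27 [0.6582 0.0837 0.2368] [0.656  0.0757 0.226 ] [0.6616 0.0919 0.2435]
top0 red 8 [0.6579 0.0623 0.1297] [ 0.656  -0.2977  0.056 ] [0.7705 0.0695 0.1334]
top0 blue 167 [ 0.6423 -0.0697  0.1297] [ 0.6376 -0.3524  0.0031] [0.8052 0.0462 0.1371]
top0 green 106 [ 0.4637 -0.2681  0.0596] [ 0.4499 -0.286   0.0457] [ 0.4803 -0.2528  0.065 ]
scene0 orange 25 [0.6587 0.0813 0.2332] [0.656  0.0737 0.2245] [0.6621 0.0922 0.2411]
scene0 red 3 [0.657  0.0639 0.1293] [0.6569 0.0636 0.1272] [0.6579 0.0689 0.1323]
scene0 blue 176 [ 0.6429 -0.0696  0.1284] [ 0.6379 -0.1766  0.1242] [0.9783 0.2527 0.2531]
scene0 green 80 [ 0.464  -0.2701  0.0602] [ 0.4519 -0.2822  0.0574] [ 0.4777 -0.2574  0.0623]
```

Run:
```python
from h import *
from scipy.spatial.transform import Rotation as Ro
np.set_printoptions(precision=4,suppress=True)
o=ctrl.get_obs();R=Ro.from_euler('xyz',o['eef_rot']).as_matrix();print(R)
t=load('top0')
for n,u,v in(('bottlec',166,229),('tubeblue',119,213),('plate',278,266),('tubeor',383,192),('bag',70,235),('bottleb',396,162)): print(n,pt(t,u,v))
```

```text
[[-0.0002  0.2317  0.9728]
 [-0.0008  0.9728 -0.2317]
 [-1.     -0.0008 -0.0001]]
bottlec [0.4501 0.2588 0.1002]
tubeblue [0.502  0.4036 0.0819]
plate [ 0.3783 -0.0481  0.0123]
tubeor [ 0.5625 -0.3388  0.118 ]
bag [0.4104 0.5068 0.142 ]
bottleb [ 0.6487 -0.3821  0.138 ]
```

Run:
```python
from h import *
from scipy.spatial.transform import Rotation as Ro
np.set_printoptions(precision=4,suppress=True)
o=ctrl.get_obs();R=Ro.from_euler('xyz',o['eef_rot']).as_matrix()
E=ctrl.camera_model('wrist')['extrinsics']
print(R.T@(E[:3,3]-o['ee_pos'])); print(R.T@E[:3,:3])
```

```text
[-0.1783  0.0009 -0.0839]
[[-0.0007 -0.285   0.9585]
 [ 1.     -0.0009  0.0005]
 [ 0.0007  0.9585  0.285 ]]
```

>>> {"fn": "jog_arm", "kwargs": {
  "rows": [0.02,-0.03,0.01,0,0,1.7,1,0.02,-0.03,0.01,0,0,1.7,1,0.02,-0.03,0.01,0,0,1.7,1,0.02,-0.03,0.01,0,0,1.7,1,0.02,-0.03,0.01,0,0,1.7,1,0.02,-0.03,0.01,0,0,1.7,1,0.02,-0.03,0.01,0,0,1.7,1,0.02,-0.03,0.01,0,0,1.5,1]
}}

```text
time_s: 0.82
ee_pos: [0.2878, 0.2934, 0.2859]
eef_rot: [0.346, 1.571, 0.348]
force: [0.9, -0.1, 0.0]
grip_width: 0.0442
```

>>> {"fn": "jog_arm", "kwargs": {
  "rows": [0.01,-0.035,0,0,-4,0,1,0.01,-0.035,0,0,-4,0,1,0.01,-0.035,0,0,-4,0,1,0.01,-0.035,0,0,-4,0,1,0.01,-0.035,0,0,-4,0,1,0.01,-0.035,0,0,-4,0,1,0.01,-0.035,0,0,-4,0,1,0.01,-0.035,0,0,-4,0,1]
}}

```text
time_s: 1.48
ee_pos: [0.3653, 0.022, 0.2856]
eef_rot: [0.001, 1.025, 0.002]
force: [0.5, 0.5, -0.7]
grip_width: 0.0005
```

>>> {"fn": "jog_arm", "kwargs": {
  "rows": [0.01,-0.02,-0.01,0,-4,0,1,0.01,-0.02,-0.01,0,-4,0,1,0.01,-0.02,-0.01,0,-3,0,1,0.01,-0.02,-0.01,0,-2.7,0,1,0,0,0,0,0,0,1]
}}

```text
time_s: 1.9
ee_pos: [0.4042, -0.0569, 0.2436]
eef_rot: [0.002, 0.795, 0.002]
force: [-0.4, -0.5, 0.3]
grip_width: 0.0009
```

Run:
```python
from h import *
snap('wrist','w1');print(load('w1')['K'],load('w1')['E'].round(3),ctrl.get_obs()['ee_pos'],ctrl.get_obs()['eef_rot'],ctrl.get_obs()['qpos'])
im=cv2.imread('pics/w1.png');cv2.imwrite('pics/w1b.png',cv2.resize(im,None,fx=1.5,fy=1.5))
```

```text
[[332.67899757   0.         263.2037165 ]
 [  0.         332.67899757 187.50491198]
 [  0.           0.           1.        ]] [[-0.     0.484  0.875  0.219]
 [ 1.    -0.002  0.001 -0.056]
 [ 0.002  0.875 -0.484  0.312]
 [ 0.     0.     0.     1.   ]] [ 0.40405384 -0.05590251  0.24456881] [0.00494987 0.79711264 0.00250186] [-0.42196774 -0.4970619   2.33101757  0.50136886  0.64195703 -2.29218045]
```

View pics/w1b.png

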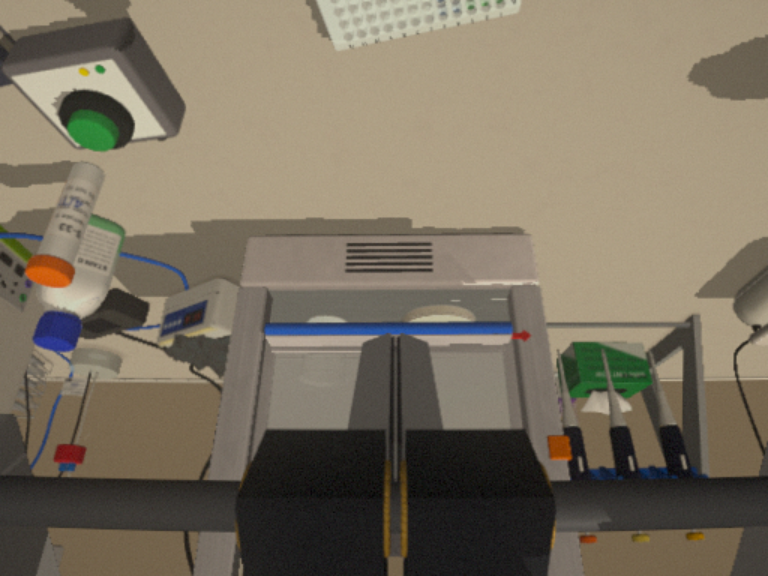

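The wrist view (upside down) shows the pointer tip at (353,224), the clip at (373,298), the lip line from (177,219) to (341,219), and the button at (62,86).

```bash
crop=1
python3 - <<'E'
from h import *
np.set_printoptions(precision=4,suppress=True)
crop('w1',325,200,405,320,6,'c4')
z=load('w1')
for n,u,v in(('clip',373,298),('ptr',350,224),('ptr2',346,223),('lipL',338,219),('lipM',262,219),('lipR',180,219),('btn',62,87),('postL',358,260),('postR',160,260)): print(n,pt(z,u,v))
h=cv2.cvtColor(z['p'],cv2.COLOR_RGB2HSV).astype(int);H,S,V=h[...,0],h[...,1],h[...,2]
for nm,m in(('orange',(H>4)&(H<18)&(S>150)),('red',((H<4)|(H>175))&(S>150)),('blue',(H>105)&(H<120)&(S>180))):
    vv,uu=np.nonzero(m); k=(uu>170)&(uu<390)&(vv>200)&(vv<312)&((uu>335)|(nm=='blue'))
    P=np.array([pt(z,u,v,r=0) for u,v in zip(uu[k],vv[k])]);print(nm,len(P),uu[k].min(),uu[k].max(),vv[k].min(),vv[k].max(),np.median(P,0),P.min(0),P.max(0))
E
```

```text
clip [0.6573 0.085  0.2318]
ptr [0.658  0.0682 0.1288]
ptr2 [0.6582 0.0627 0.1271]
lipL [0.6407 0.0475 0.1285]
lipM [ 0.6411 -0.0574  0.128 ]
lipR [ 0.6424 -0.1711  0.1274]
btn [ 0.4618 -0.2628  0.059 ]
postL [0.6648 0.0745 0.1794]
postR [ 0.6674 -0.1986  0.1782]
orange 237 360 381 290 310 [nan nan nan] [nan nan nan] [nan nan nan]
red 48 341 352 221 226 [nan nan nan] [nan nan nan] [nan nan nan]
blue 473 177 340 217 222 [nan nan nan] [nan nan nan] [nan nan nan]
```

View pics/c4.png

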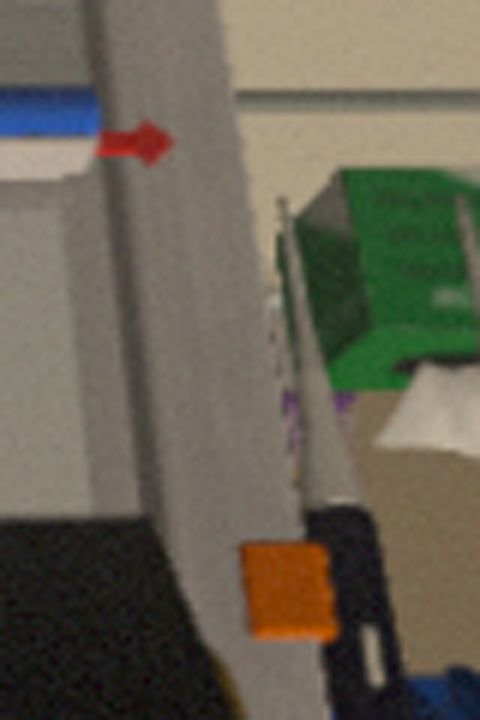

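>>> {"fn": "jog_arm", "kwargs": {
  "rows": [0.02,0,-0.02,0,0,0,1,0.02,-0.002,-0.02,0,0,0,1,0.02,-0.002,-0.02,0,0,0,1,0.02,-0.002,-0.02,0,0,0,1,0.02,-0.002,-0.02,0,0,0,1,0.02,-0.002,-0.02,0,0,0,1,0.02,0,-0.02,0,0,0,1,0.02,0,-0.014,0,0,0,1]
}}

```text
time_s: 2.62
ee_pos: [0.5705, -0.0485, 0.1108]
eef_rot: [-0.014, 0.828, -0.026]
force: [-0.5, -0.2, 0.4]
grip_width: 0.0004
```

>>> {"fn": "jog_arm", "kwargs": {
  "rows": [0.02,0,0,0,0,0,1,0.02,0,0,0,0,0,1,0.015,0,0,0,0,0,1,0.015,0,0,0,0,0,1,0.01,0,0,0,0,0,1,0,0,0,0,0,0,1]
}}

```text
time_s: 3.12
ee_pos: [0.646, -0.0472, 0.1067]
eef_rot: [-0.009, 0.84, -0.02]
force: [-24.9, 6.5, -4.1]
grip_width: 0.0002
```

Run:
```python
from h import *
snap('wrist','w2');print(ctrl.get_obs()['ee_pos'],ctrl.get_obs()['eef_rot'],ctrl.get_obs()['qpos'])
im=cv2.imread('pics/w2.png');cv2.imwrite('pics/w2b.png',cv2.resize(im,None,fx=1.5,fy=1.5))
```

```text
[ 0.64602544 -0.04720988  0.10733688] [-0.00958066  0.838763   -0.02026799] [-0.17175366  0.3425546   1.90491569  0.54553509  0.19563453 -2.23047072]
```

View pics/w2b.png

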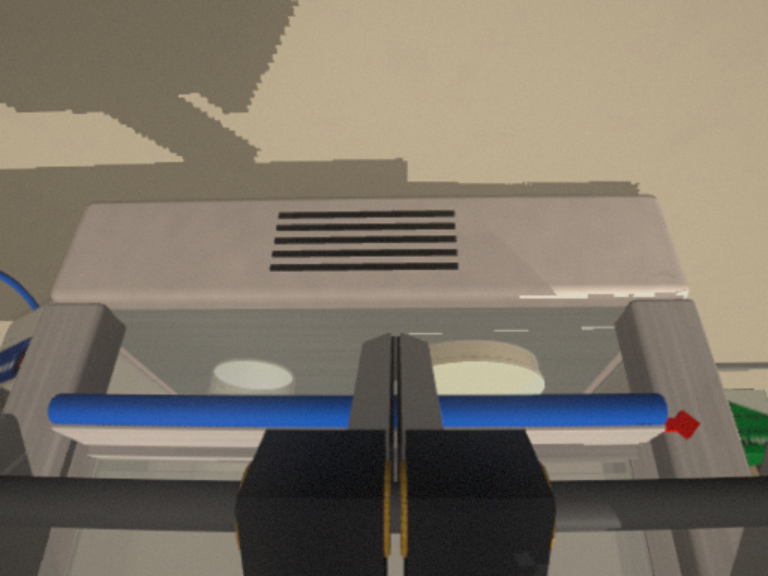

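Wrist view: the fingers are on the lip front at (395,400). They lagged in height and pressed at 25 N, because the wrist is close to singular. I'll back off, align the yaw with the arm plane, go lower and come in again.

>>> {"fn": "jog_arm", "kwargs": {
  "rows": [-0.02,0,0,0,0,0,1,-0.02,0,0,0,0,0,1,-0.01,0,0,0,0,-0.8,1,0,0,0,0,0,-0.8,1,0,0,0,0,0,-0.8,1,0,0,0,0,0,-0.8,1,0,0,0,0,0,0,1]
}}

```text
time_s: 3.75
ee_pos: [0.5996, -0.049, 0.1124]
eef_rot: [-0.014, 0.827, -0.083]
force: [0.1, 0.1, 0.6]
grip_width: 0.0005
```

Run:
```python
from h import *
o=ctrl.get_obs();print(o['ee_pos'],o['eef_rot'],o['qpos'],o['force'])
```

```text
[ 0.59958955 -0.04903933  0.11238783] [-0.01414359  0.82664208 -0.08291092] [-0.16864869  0.2441676   2.03223101  0.44266997  0.13582721 -2.08718374] [0.09311929 0.11581491 0.58428285]
```

>>> {"fn": "jog_arm", "kwargs": {
  "rows": [0,0,-0.005,0,1.5,-1,1,0,0,-0.005,0,1.5,-1,1,0,0,-0.005,0,1,-1,1,0,0,-0.005,0,0,0,1,0,0,-0.005,0,0,0,1,0,0,0,0,0,0,1]
}}

```text
time_s: 4.25
ee_pos: [0.5985, -0.0501, 0.0862]
eef_rot: [-0.026, 0.894, -0.141]
force: [0.5, -0.4, -1.2]
grip_width: 0.0004
```

Run:
```python
from h import *
o=ctrl.get_obs();print(o['ee_pos'],o['eef_rot'],o['qpos'],o['force'])
```

```text
[ 0.59854149 -0.05011658  0.08615129] [-0.02605453  0.89378244 -0.14075704] [-0.14598921  0.29789366  2.0052512   0.02038906  0.16147356 -1.62105297] [ 0.51864796 -0.44011673 -1.18605603]
```

>>> {"fn": "jog_arm", "kwargs": {
  "rows": [0.012,0,0,0,0,0,1,0.012,0,0,0,0,0,1,0.012,0,0,0,0,0,1,0.012,0,0,0,0,0,1,0,0,0,0,0,0,1,0,0,0,0,0,0,1]
}}

```text
time_s: 4.75
ee_pos: [0.6467, -0.0506, 0.0869]
eef_rot: [-0.026, 0.893, -0.142]
force: [-0.1, -0.3, -0.4]
grip_width: 0.0006
```

>>> {"fn": "jog_arm", "kwargs": {
  "rows": [0,0,0.005,0,0,0,1,0,0,0.005,0,0,0,1,0,0,0.005,0,0,0,1,0,0,0.005,0,0,0,1,0,0,0.005,0,0,0,1,0,0,0,0,0,0,1]
}}

```text
time_s: 5.25
ee_pos: [0.6464, -0.0507, 0.1127]
eef_rot: [-0.027, 0.894, -0.143]
force: [-6.0, 0.6, -0.5]
grip_width: 0.0007
```

Run:
```python
from h import *
snap('wrist','w3');o=ctrl.get_obs();print(o['ee_pos'],o['eef_rot'],o['qpos'],o['force'])
im=cv2.imread('pics/w3.png');cv2.imwrite('pics/w3b.png',cv2.resize(im,None,fx=1.5,fy=1.5))
```

```text
[ 0.64651933 -0.05069449  0.11253442] [-0.02660339  0.89317447 -0.14246159] [-0.13196972  0.33975008  1.86426375 -0.02558257  0.26006517 -1.56450307] [-4.8917634   0.38309512 -0.88594806]
```

View pics/w3b.png

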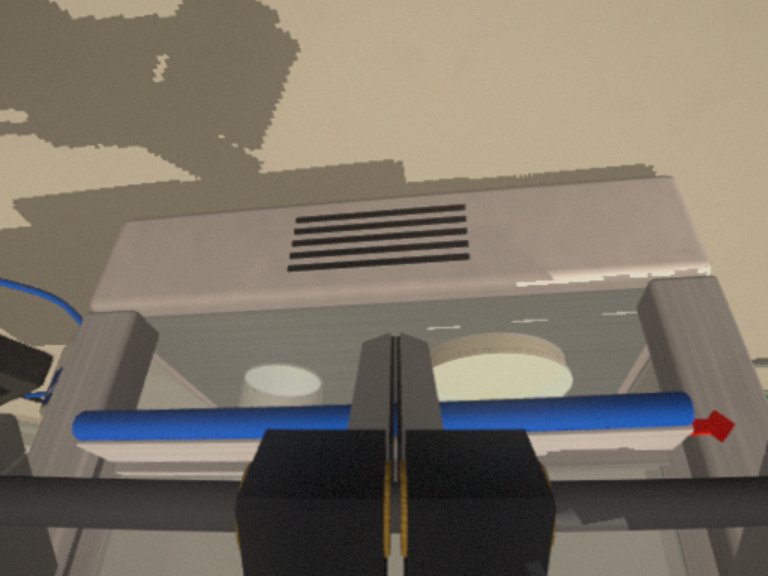

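The wrist view shows the fingertips at (395,337) below the lip line at about (395,412), pressing lightly on its edge. Pushing up now.

>>> {"fn": "jog_arm", "kwargs": {
  "rows": [0,0,0.005,0,0,0,1,0,0,0.005,0,0,0,1,0,0,0.005,0,0,0,1,0,0,0.005,0,0,0,1,0,0,0.005,0,0,0,1,0,0,0.005,0,0,0,1,0,0,0,0,0,0,1]
}}

```text
time_s: 5.88
ee_pos: [0.6465, -0.0507, 0.143]
eef_rot: [-0.027, 0.894, -0.143]
force: [-9.0, -1.2, -0.7]
grip_width: 0.0007
```

Run:
```python
from h import *
np.set_printoptions(precision=4,suppress=True)
snap('wrist','w4');o=ctrl.get_obs();print(o['ee_pos'],o['eef_rot'],o['qpos'],o['force'])
im=cv2.imread('pics/w4.png');cv2.imwrite('pics/w4b.png',cv2.resize(im,None,fx=1.5,fy=1.5))
```

```text
[ 0.6466 -0.0507  0.1428] [-0.0267  0.8931 -0.1425] [-0.132   0.291   1.8441 -0.0205  0.3289 -1.5699] [-9.2018  0.089   0.1689]
```

View pics/w4b.png

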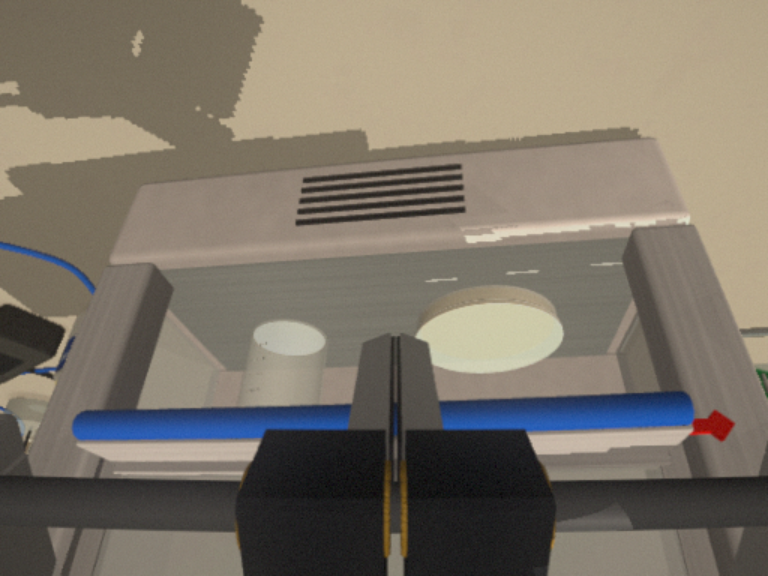

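The window rises with the fingers: the pointer is still at (718,426) in the enlarged view. Next I'll measure the pointer height.

Run:
```python
from h import *
np.set_printoptions(precision=4,suppress=True)
for t in('w3','w4'):
    z=load(t)
    for u,v in((478,284),(480,284),(476,284)): print(t,pt(z,u,v))
```

```text
w3 [0.6586 0.067  0.1401]
w3 [0.6576 0.0676 0.1404]
w3 [0.6584 0.0659 0.1401]
w4 [0.6579 0.0667 0.1705]
w4 [0.6577 0.0677 0.1706]
w4 [0.6579 0.0656 0.1705]
```

>>> {"fn": "jog_arm", "kwargs": {
  "rows": [0,0,0.007,0,0,0,1,0,0,0.007,0,0,0,1,0,0,0.007,0,0,0,1,0,0,0.007,0,0,0,1,0,0,0.007,0,0,0,1,0,0,0.007,0,0,0,1,0,0,0.007,0,0,0,1,0,0,0.003,0,0,0,1]
}}

```text
time_s: 6.6
ee_pos: [0.6464, -0.0507, 0.1952]
eef_rot: [-0.027, 0.894, -0.143]
force: [-9.4, 0.4, -4.4]
grip_width: 0.0006
```

>>> {"fn": "jog_arm", "kwargs": {
  "rows": [0,0,0,0,0,0,1,0,0,0,0,0,0,1]
}}

```text
time_s: 6.77
ee_pos: [0.6466, -0.0507, 0.1953]
eef_rot: [-0.027, 0.893, -0.143]
force: [-11.3, 0.3, -0.7]
grip_width: 0.0008
```

Run:
```python
from h import *
np.set_printoptions(precision=4,suppress=True)
for n in('wrist','top','scene'): snap(n,n+'5')
o=ctrl.get_obs();print(o['ee_pos'],o['eef_rot'],o['qpos'],o['force'])
im=cv2.imread('pics/wrist5.png')
cv2.imwrite('pics/w5b.png',cv2.resize(im,None,fx=1.5,fy=1.5))
crop('top5',215,60,375,190,5,'c5')
crop('scene5',225,80,355,200,6,'c6')
```

```text
[ 0.6467 -0.0507  0.1952] [-0.0266  0.8925 -0.1425] [-0.132   0.2176  1.798  -0.0153  0.4478 -1.5755] [-11.2508   0.2177  -0.7069]
```

View pics/w5b.png

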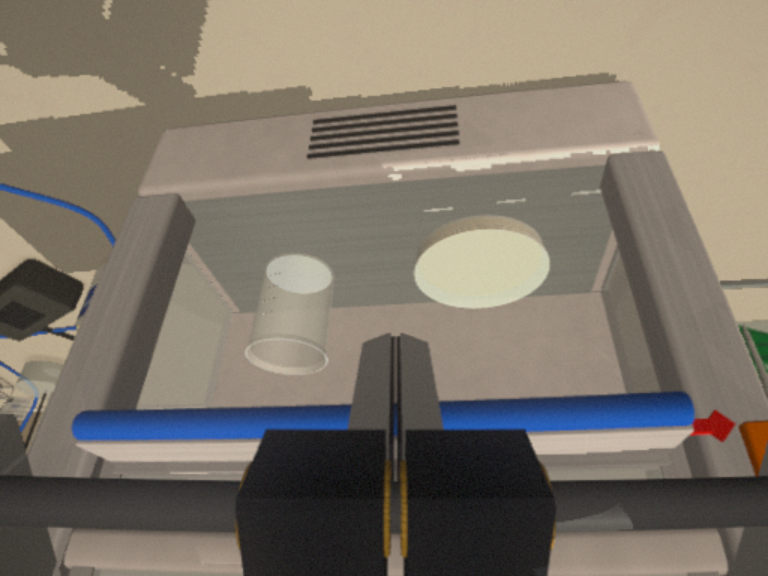

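View pics/c5.png

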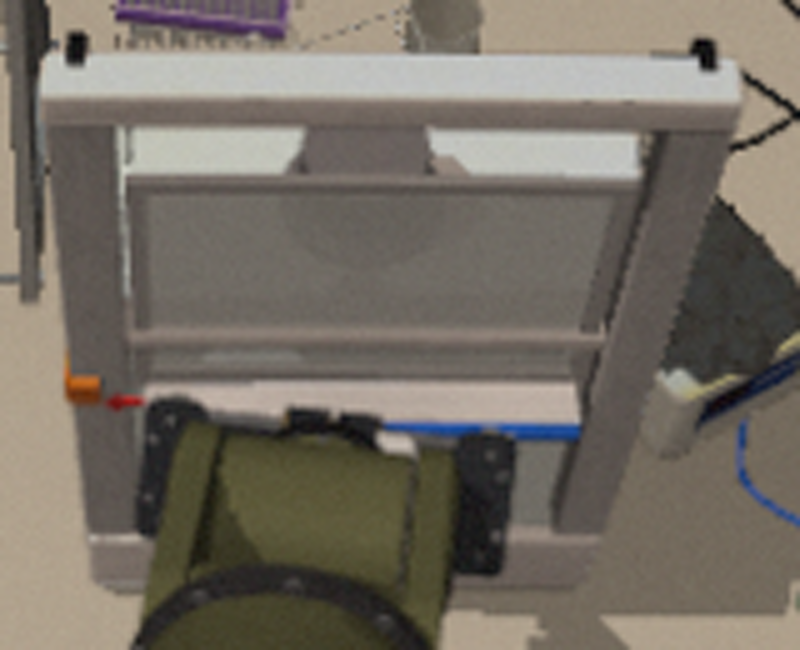

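View pics/c6.png

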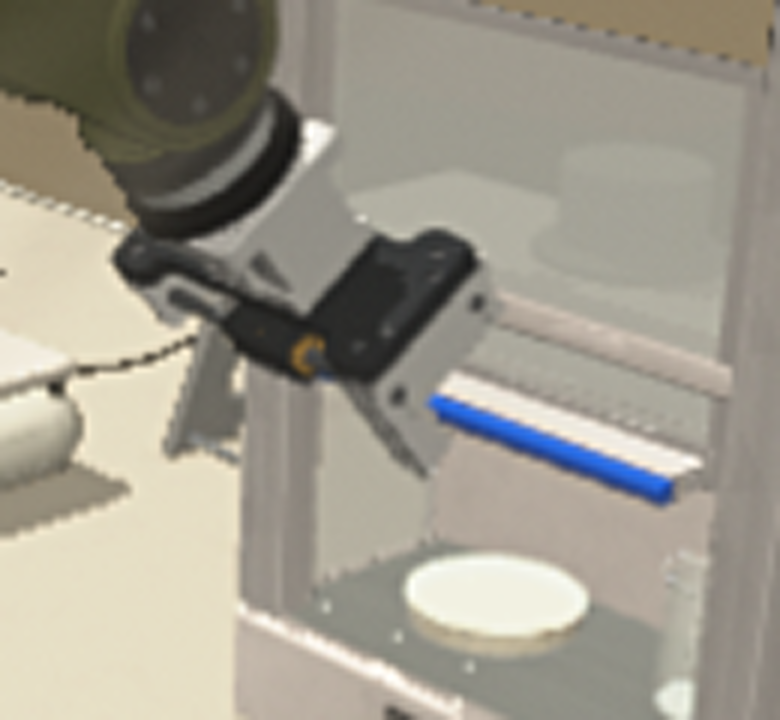

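Run:
```python
from h import *
np.set_printoptions(precision=4,suppress=True)
crop('wrist5',452,260,512,330,8,'c7')
z=load('wrist5')
for u,v in((478,284),(480,284),(505,285),(505,290),(505,295),(505,300),(505,305),(505,310),(505,315)): print(u,v,pt(z,u,v))
t=load('top5')
for u,v in((231,134),(231,135),(231,136),(231,137),(231,138),(231,139),(231,140),(231,141),(240,140),(241,140)):print(u,v,pt(t,u,v,r=0))
```

```text
478 284 [0.658  0.0666 0.2228]
480 284 [0.6579 0.0677 0.2229]
505 285 [0.6581 0.0807 0.224 ]
505 290 [0.658  0.0796 0.2267]
505 295 [0.6575 0.0784 0.2295]
505 300 [0.6582 0.0779 0.2319]
505 305 [0.6582 0.077  0.2345]
505 310 [0.6592 0.0766 0.2368]
505 315 [0.6606 0.0765 0.239 ]
231 134 [0.6643 0.0838 0.2423]
231 135 [0.659  0.0834 0.2456]
231 136 [0.6563 0.0833 0.2451]
231 137 [0.6575 0.0837 0.2385]
231 138 [0.6587 0.0841 0.2319]
231 139 [nan nan nan]
231 140 [0.6583 0.0845 0.2228]
231 141 [0.6649 0.0856 0.2077]
240 140 [0.6569 0.0605 0.2255]
241 140 [0.6576 0.0579 0.2244]
```

View pics/c7.png

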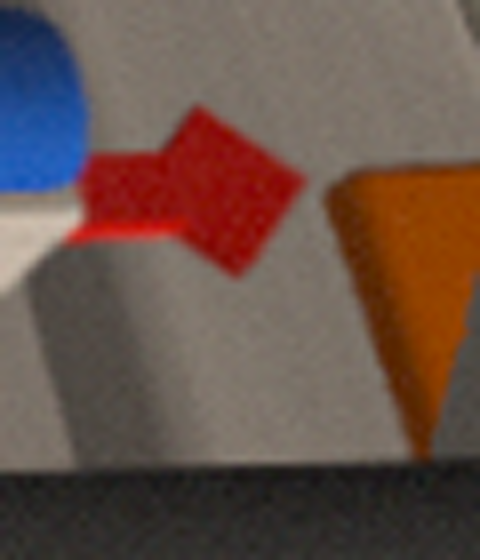

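Wrist crop: pointer tip at (490,283), lower edge of the clip at v≈282, so the pointer is about 9.5 mm low. I'll push up 9 mm, back off and compare the two in one view.

>>> {"fn": "jog_arm", "kwargs": {
  "rows": [0,0,0.003,0,0,0,1,0,0,0.003,0,0,0,1,0,0,0.003,0,0,0,1,0,0,0,0,0,0,1]
}}

```text
time_s: 7.25
ee_pos: [0.6466, -0.0507, 0.2043]
eef_rot: [-0.027, 0.893, -0.143]
force: [-9.9, 0.6, -0.7]
grip_width: 0.0007
```

>>> {"fn": "jog_arm", "kwargs": {
  "rows": [-0.02,0,-0.01,0,0,0,1,-0.03,0,-0.01,0,0,0,1,-0.03,0,-0.01,0,0,0,1,-0.03,0,-0.01,0,0,0,1,-0.02,0,0,0,0,0,1,0,0,0,0,0,0,1]
}}

```text
time_s: 7.75
ee_pos: [0.5152, -0.0507, 0.1645]
eef_rot: [-0.027, 0.89, -0.143]
force: [0.2, -0.7, 1.2]
grip_width: 0.0007
```

Run:
```python
from h import *
np.set_printoptions(precision=4,suppress=True)
for n in('wrist','top','scene'): snap(n,n+'6')
o=ctrl.get_obs();print(o['time_s'],o['ee_pos'],o['eef_rot'],o['qpos'],o['force'])
im=cv2.imread('pics/wrist6.png')
cv2.imwrite('pics/w6b.png',cv2.resize(im,None,fx=1.5,fy=1.5))
crop('scene6',245,90,345,190,6,'c8')
```

```text
7.9 [ 0.5184 -0.051   0.1653] [-0.0267  0.8885 -0.1427] [-0.1809 -0.0251  2.1491  0.073   0.3366 -1.696 ] [0.4536 0.6341 0.2698]
```

View pics/w6b.png

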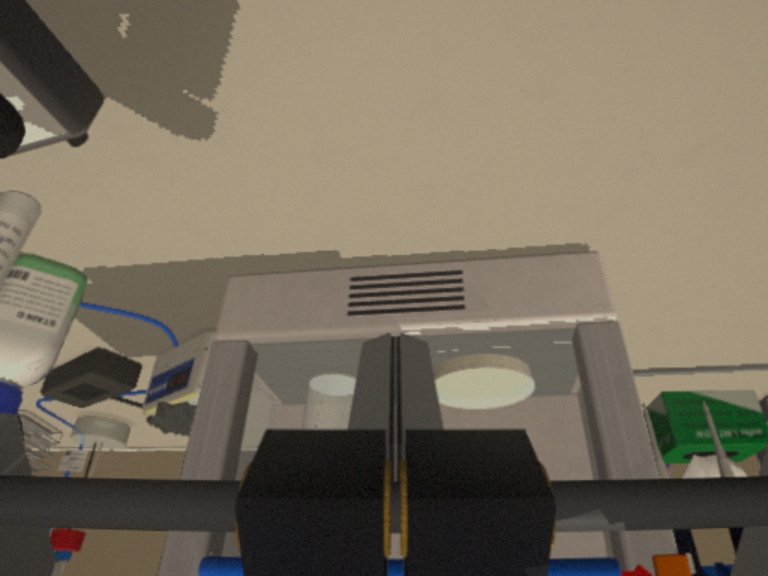

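View pics/c8.png

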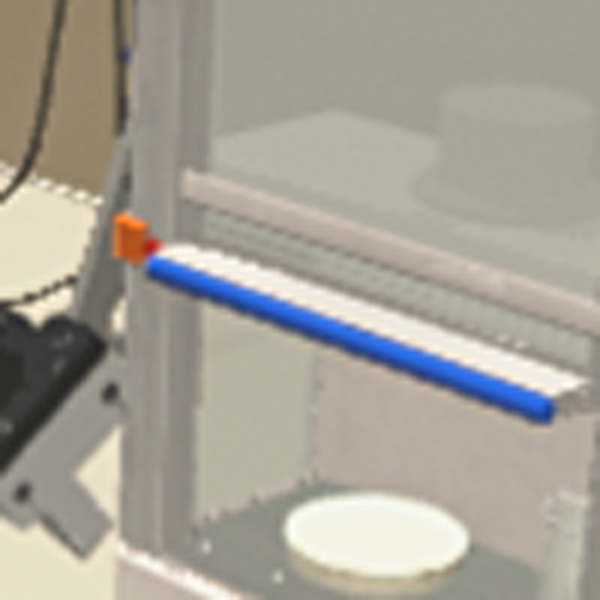

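The scene crop shows the pointer at (152,246) just beside the clip, which spans about 215–262. In the wrist view both sit at the bottom edge, so I'll raise the camera for a better look.

>>> {"fn": "jog_arm", "kwargs": {
  "rows": [-0.01,0.01,0.025,0,0,0,1,-0.01,0.01,0.025,0,0,0,1,-0.01,0.01,0.025,0,0,0,1,-0.01,0.01,0.025,0,0,0,1,0,0,0.025,0,0,0,1,0,0,0.02,0,0,0,1,0,0,0,0,0,0,1,0,0,0,0,0,0,1]
}}

```text
time_s: 8.57
ee_pos: [0.4779, -0.0107, 0.3098]
eef_rot: [-0.026, 0.89, -0.142]
force: [-0.1, -0.3, -0.4]
grip_width: 0.0004
```

Run:
```python
from h import *
np.set_printoptions(precision=4,suppress=True)
for n in('wrist',): snap(n,n+'7')
o=ctrl.get_obs();print(o['time_s'],o['ee_pos'],o['eef_rot'],o['qpos'],o['joint_vel'])
im=cv2.imread('pics/wrist7.png')
cv2.imwrite('pics/w7b.png',cv2.resize(im,None,fx=1.5,fy=1.5))
```

```text
8.6167 [ 0.4775 -0.0107  0.3084] [-0.0265  0.892  -0.1423] [-0.0752 -0.3096  2.0279 -0.0621  0.7465 -1.4994] [-0.0039  0.0122  0.0242  0.0007 -0.001   0.0009]
```

View pics/w7b.png

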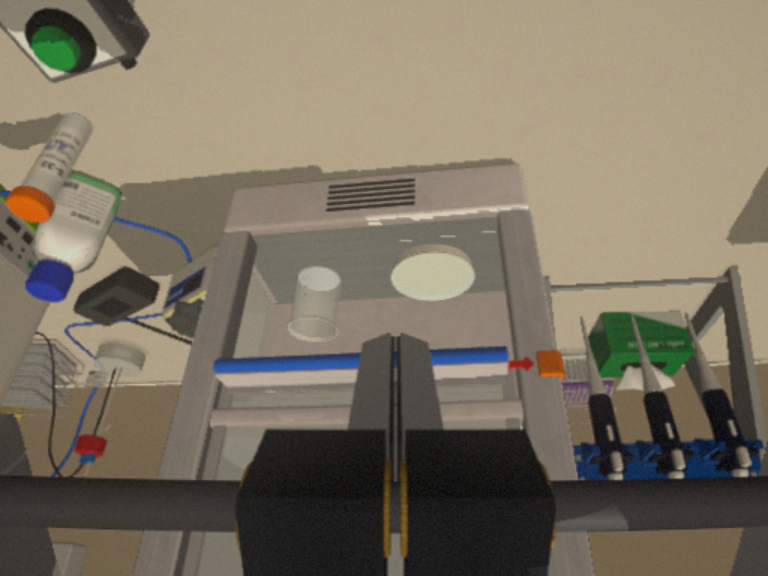

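The pointer tip at (533,364) is beside the clip at (550,364). I'll measure it closer.

Run:
```python
from h import *
np.set_printoptions(precision=4,suppress=True)
crop('wrist7',330,225,390,265,12,'c9')
z=load('wrist7')
for u,v in((350,243),(352,242),(354,243)): print('ptr',u,v,pt(z,u,v,r=0))
for v in range(231,256): print(v,pt(z,366,v,r=0),z['p'][v,366])
```

```text
ptr 350 243 [0.6587 0.0667 0.2325]
ptr 352 242 [0.6599 0.0692 0.2308]
ptr 354 243 [0.6587 0.0711 0.2327]
231 [0.6637 0.0878 0.2157] [119 108 101]
232 [0.664  0.0877 0.2169] [121 111 101]
233 [0.6639 0.0874 0.2182] [126 103  90]
234 [0.6563 0.0857 0.2232] [140  75  37]
235 [0.6577 0.0858 0.2238] [142  68  17]
236 [0.6596 0.086  0.2242] [144  71  28]
237 [0.6571 0.0853 0.2266] [142  64  18]
238 [0.6572 0.0851 0.2278] [142  66  18]
239 [0.6584 0.0852 0.2285] [145  73  25]
240 [0.6575 0.0848 0.2301] [141  67  12]
241 [0.6571 0.0845 0.2316] [137  66  16]
242 [0.6581 0.0845 0.2323] [141  69  28]
243 [0.6589 0.0845 0.2332] [140  70  24]
244 [0.6575 0.0841 0.2351] [141  67  21]
245 [0.6579 0.0839 0.2361] [140  65  18]
246 [0.6584 0.0839 0.2371] [137  65  15]
247 [0.6576 0.0835 0.2387] [143  68   8]
248 [0.6575 0.0833 0.24  ] [178  86  15]
249 [0.6586 0.0833 0.2407] [216 104  10]
250 [0.6608 0.0836 0.2409] [185  97  37]
251 [0.6638 0.084  0.2408] [128  98  78]
252 [0.6635 0.0838 0.2422] [115 109  98]
253 [0.6652 0.0839 0.2427] [120 111 101]
254 [0.664  0.0835 0.2444] [120 110 100]
255 [0.6648 0.0835 0.2453] [124 115 107]
```

View pics/c9.png

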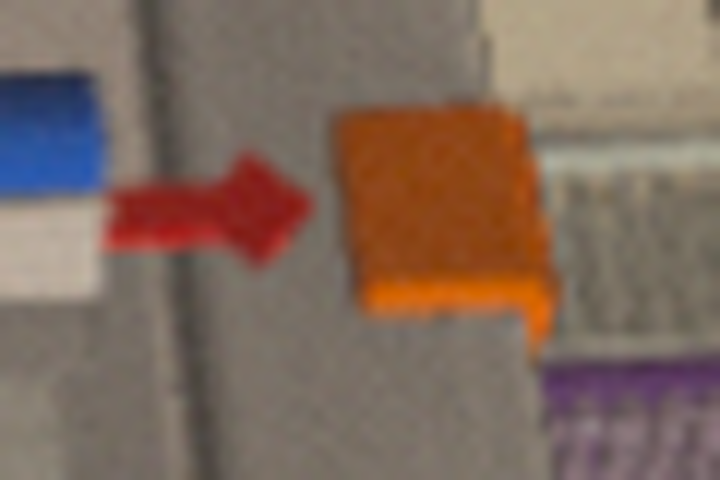

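Run:
```python
from h import *
z=load('wrist7')
def pl(cu,cv,X=.6578):
    u=330+(cu+.5)/12-.5; v=225+(cv+.5)/12-.5
    n=cv2.undistortPoints(np.array([[[u,v]]],float),z['K'],np.array(z['dist'],float))[0,0]
    d=z['E'][:3,:3]@np.array([n[0],n[1],1]);o=z['E'][:3,3];return (o+d*(X-o[0])/d[0]).round(4)
for n,c in dict(tip=(313,207),barb_up=(257,268),barb_dn=(245,152),clipLT=(360,276),clipLB=(336,110),clipRB=(522,106),clipRT=(545,274),clipc=(441,191)).items(): print(n,pl(*c))
```

```text
tip [0.6578 0.073  0.2317]
barb_up [0.6578 0.067  0.2377]
barb_dn [0.6578 0.0674 0.2257]
clipLT [0.6578 0.0764 0.2389]
clipLB [0.6578 0.0765 0.2216]
clipRB [0.6578 0.094  0.2221]
clipRT [0.6578 0.0933 0.2395]
clipc [0.6578 0.0851 0.2306]
```

The pointer is at z≈0.2317 and the clip centre at about 0.2318 (bottom edge 0.2218 plus 10 mm), so they are level within measuring error. Next is the button.

>>> {"fn": "jog_arm", "kwargs": {
  "rows": [-0.01,-0.025,-0.005,0,5,0,1,-0.01,-0.032,-0.01,0,5,0,1,-0.01,-0.032,-0.01,0,5,0,1,-0.01,-0.032,-0.01,0,5,0,1,0,-0.032,-0.01,0,5,0,1,0,-0.032,-0.01,0,5,0,1,0,-0.032,-0.01,0,5,0,1,0,-0.032,-0.01,0,4,0,1]
}}

```text
time_s: 9.28
ee_pos: [0.4368, -0.2617, 0.2315]
eef_rot: [-1.632, 1.482, -1.717]
force: [0.3, -0.2, 0.0]
grip_width: 0.0002
```

>>> {"fn": "jog_arm", "kwargs": {
  "rows": [0,0,-0.01,0,0,0,1,0,0,0,0,0,0,1,0,0,0,0,0,0,1]
}}

```text
time_s: 9.53
ee_pos: [0.4367, -0.2593, 0.2221]
eef_rot: [-1.585, 1.483, -1.67]
force: [0.1, -0.0, -0.2]
grip_width: 0.0006
```

Run:
```python
from h import *
np.set_printoptions(precision=4,suppress=True)
for n in('wrist','scene'): snap(n,n+'8')
o=ctrl.get_obs();print(o['time_s'],o['ee_pos'],o['eef_rot'],o['qpos'])
im=cv2.imread('pics/wrist8.png')
cv2.imwrite('pics/w8b.png',cv2.resize(im,None,fx=1.5,fy=1.5))
from scipy.spatial.transform import Rotation as Ro
print(Ro.from_euler('xyz',o['eef_rot']).as_matrix())
z=load('wrist8');h=cv2.cvtColor(z['p'],cv2.COLOR_RGB2HSV).astype(int);H,S,V=h[...,0],h[...,1],h[...,2]
vv,uu=np.nonzero((H>55)&(H<80)&(S>150)&(V>60));P=np.array([pt(z,u,v,r=0) for u,v in zip(uu,vv)])
k=(abs(P[:,0]-.463)<.03)&(abs(P[:,1]+.269)<.03);print(k.sum(),np.median(P[k],0),P[k].min(0),P[k].max(0))
```

```text
9.6333 [ 0.4371 -0.259   0.2238] [-1.5545  1.481  -1.6382] [-0.565   0.1687  1.6418 -0.0821  1.289  -2.031 ]
[[-0.006   0.0833  0.9965]
 [-0.0895  0.9925 -0.0835]
 [-0.996  -0.0897  0.0015]]
557 [ 0.466  -0.2668  0.0599] [ 0.4516 -0.2813  0.0573] [ 0.4805 -0.2523  0.0623]
```

View pics/w8b.png

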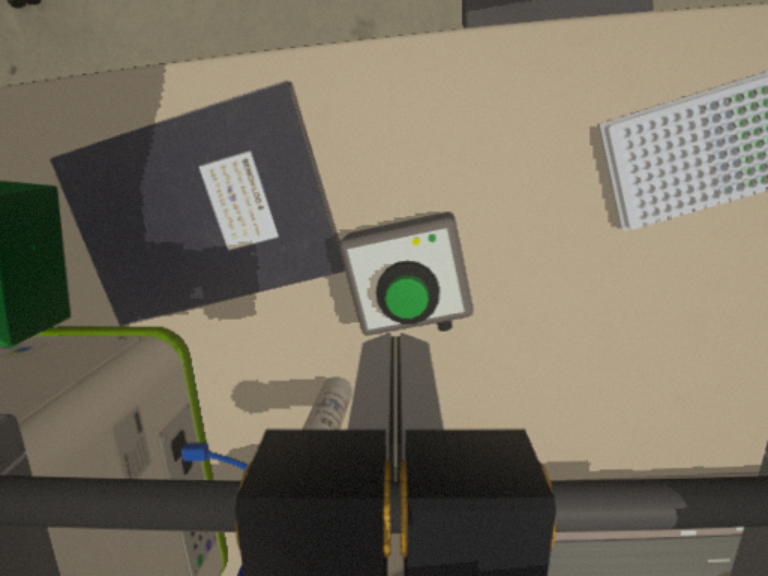

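View pics/scene8.png

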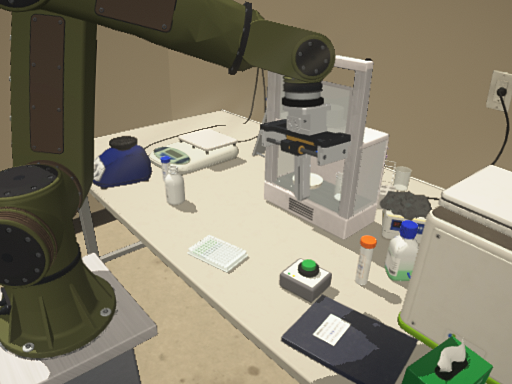

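The button is centred at (0.466, -0.267), top at z 0.060, and the approach is clear. I'll straighten the tool and go down above it.

>>> {"fn": "jog_arm", "kwargs": {
  "rows": [0.01,0,-0.025,2.5,0,0,1,0.01,0,-0.025,2.6,0,0,1,0.009,0,-0.025,0,0,0,1,0,-0.008,-0.025,0,0,0,1,0,0,-0.025,0,0,0,1,0,0,-0.02,0,0,0,1,0,0,0,0,0,0,1,0,0,0,0,0,0,1]
}}

```text
time_s: 10.3
ee_pos: [0.4661, -0.2672, 0.0791]
eef_rot: [-3.014, 1.564, -3.097]
force: [-0.2, -0.3, 0.2]
grip_width: 0.0003
```

Run:
```python
from h import *
np.set_printoptions(precision=4,suppress=True)
for n in('wrist',): snap(n,n+'9')
o=ctrl.get_obs();print(o['time_s'],o['ee_pos'],o['eef_rot'],o['force'])
im=cv2.imread('pics/wrist9.png')
cv2.imwrite('pics/w9b.png',cv2.resize(im,None,fx=1.5,fy=1.5))
```

```text
10.35 [ 0.4666 -0.2676  0.08  ] [-2.8171  1.5651 -2.9005] [0.6926 0.5679 0.7394]
```

View pics/w9b.png

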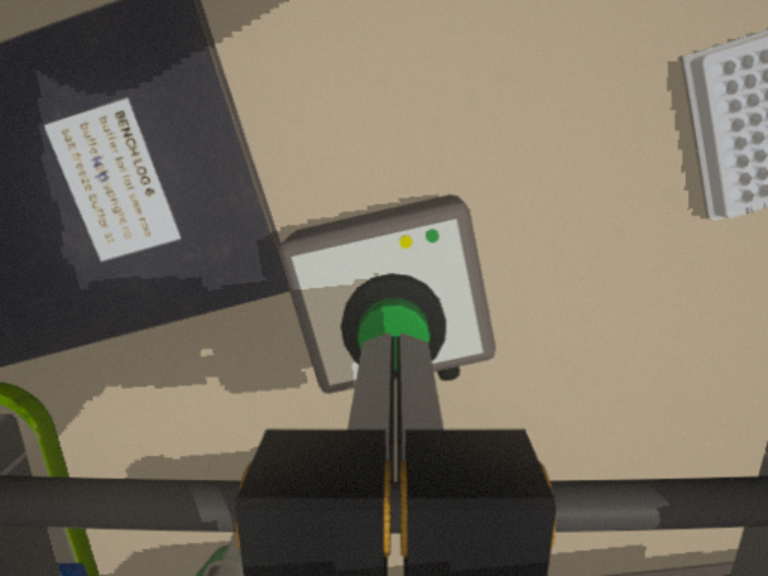

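The fingers are centred over the button. Now pressing.

>>> {"fn": "jog_arm", "kwargs": {
  "rows": [0,0,-0.01,0,0,0,1,0,0,-0.005,0,0,0,1,0,0,-0.003,0,0,0,1,0,0,-0.003,0,0,0,1,0,0,-0.002,0,0,0,1,0,0,-0.002,0,0,0,1,0,0,0,0,0,0,1]
}}

```text
time_s: 10.93
ee_pos: [0.4663, -0.2678, 0.0549]
eef_rot: [-2.983, 1.564, -3.067]
force: [-7.9, 5.9, 22.1]
grip_width: 0.0004
```

22 N is well over the 4 N that holds it down, so the button is bottomed. Now I'll lift off straight up.

>>> {"fn": "jog_arm", "kwargs": {
  "rows": [0,0,0,0,0,0,1,0,0,0,0,0,0,1,0,0,0.005,0,0,0,1,0,0,0.01,0,0,0,1,0,0,0.02,0,0,0,1,0,0,0.03,0,0,0,1,0,0,0.03,0,0,0,1,0,0,0.03,0,0,0,1]
}}

```text
time_s: 11.6
ee_pos: [0.4657, -0.2677, 0.18]
eef_rot: [-3.039, 1.563, -3.123]
force: [0.3, -0.1, 0.9]
grip_width: 0.0001
```

>>> {"fn": "jog_arm", "kwargs": {
  "rows": [-0.03,0,0.02,0,0,0,1,-0.03,0,0.02,0,0,0,1,-0.02,0,0,0,0,0,1,0,0,0,0,0,0,1,0,0,0,0,0,0,1]
}}

```text
time_s: 12.02
ee_pos: [0.3856, -0.268, 0.219]
eef_rot: [-2.882, 1.564, -2.967]
force: [1.0, 0.3, 0.5]
grip_width: 0.0001
```

Run:
```python
from h import *
np.set_printoptions(precision=4,suppress=True)
for n in('wrist','top','scene'): snap(n,n+'10')
o=ctrl.get_obs();print(o['time_s'],o['ee_pos'],o['force'])
for tag,b in(('wrist10',(.466,-.267)),('top10',(.466,-.267)),('scene10',(.466,-.267))):
    z=load(tag);h=cv2.cvtColor(z['p'],cv2.COLOR_RGB2HSV).astype(int);H,S,V=h[...,0],h[...,1],h[...,2]
    def rep(n,m,c,r):
        vv,uu=np.nonzero(m);P=np.array([pt(z,u,v,r=0) for u,v in zip(uu,vv)]);k=np.all(abs(P-c)<r,1)
        if k.any():print(tag,n,k.sum(),np.median(P[k],0),P[k].min(0),P[k].max(0))
    rep('btn',(H>55)&(H<80)&(S>150)&(V>60),[.466,-.267,.06],.03)
    rep('clip',(H>4)&(H<18)&(S>150),[.658,.085,.232],.03)
    rep('ptr',((H<4)|(H>175))&(S>150),[.658,.068,.232],.02)
crop('top10',215,60,375,190,5,'c10'); crop('scene10',245,90,345,190,6,'c11')
```

```text
12.1667 [ 0.3864 -0.2677  0.2179] [0.3629 0.2679 0.8515]
top10 clip 38 [0.6583 0.0839 0.2373] [0.6556 0.0755 0.2219] [0.6664 0.0924 0.245 ]
top10 ptr 11 [0.6593 0.0638 0.2315] [0.6554 0.0551 0.216 ] [0.6663 0.071  0.2374]
scene10 btn 78 [ 0.464  -0.2694  0.0601] [ 0.4514 -0.2816  0.057 ] [ 0.4765 -0.2564  0.0636]Traceback (most recent call last):
  File "<stdin>", line 12, in <module>
  File "<stdin>", line 8, in rep
ValueError: operands could not be broadcast together with shapes (0,) (3,)
```

View pics/scene10.png

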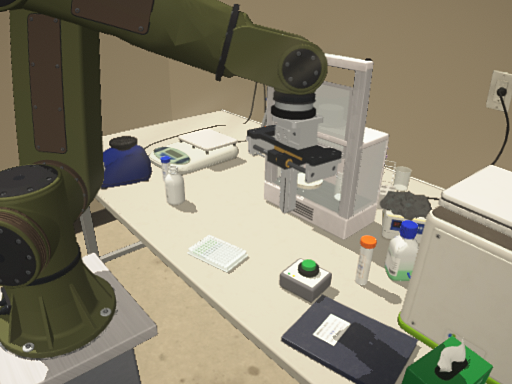

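Run:
```python
from h import *
crop('top10',222,125,262,155,16,'c10')
```

```text
(no output)
```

View pics/c10.png

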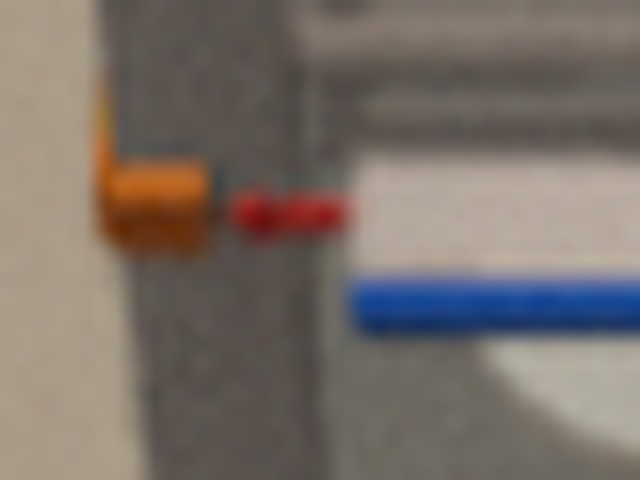

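The top crop shows the pointer (v≈214) beside the clip's front face (v≈200–252). That view is coarse and could be read as slightly high, so I'll take a closer, flatter wrist view to settle it.

>>> {"fn": "jog_arm", "kwargs": {
  "rows": [0.005,0.036,0.005,0,-5.4,0.4,1,0.005,0.036,0.005,0,-5.4,0.4,1,0.005,0.036,0,0,-5.4,0.4,1,0.005,0.036,0,0,-5.4,0.4,1,0.005,0.036,0,0,-5.4,0.4,1,0.005,0.036,0,0,-5.4,0.4,1,0.01,0.036,0,0,-5.4,0,1,0.02,0.036,0,0,-5.4,0,1]
}}

```text
time_s: 12.83
ee_pos: [0.4446, 0.02, 0.2289]
eef_rot: [0.058, 0.824, 0.018]
force: [1.6, -0.7, 0.5]
grip_width: 0.0003
```

>>> {"fn": "jog_arm", "kwargs": {
  "rows": [0.03,0,0,0,0,0,1,0.03,0,0,0,0,0,1,0.03,0,0,0,0,0,1,0.015,0,0,0,0,0,1,0,0,0,0,0,0,1,0,0,0,0,0,0,1]
}}

```text
time_s: 13.33
ee_pos: [0.5499, 0.0183, 0.2269]
eef_rot: [0.056, 0.833, 0.016]
force: [-0.4, 0.4, -0.3]
grip_width: 0.0003
```

Run:
```python
from h import *
np.set_printoptions(precision=4,suppress=True)
for n in('wrist','scene'): snap(n,n+'11')
o=ctrl.get_obs();print(o['time_s'],o['ee_pos'],o['eef_rot'],o['qpos'],o['force']);print(load('wrist11')['E'])
im=cv2.imread('pics/wrist11.png')
cv2.imwrite('pics/w11b.png',cv2.resize(im,None,fx=1.5,fy=1.5))
```

```text
13.4333 [0.5493 0.0181 0.2276] [0.0554 0.8312 0.0151] [-0.0581 -0.0665  2.0498  0.1204  0.4227 -1.6795] [ 0.4825  0.8266 -0.4973]
[[ 0.0262  0.5167  0.8558  0.3675]
 [ 0.9989 -0.0462 -0.0026  0.021 ]
 [ 0.0382  0.8549 -0.5174  0.3024]
 [ 0.      0.      0.      1.    ]]
```

View pics/w11b.png

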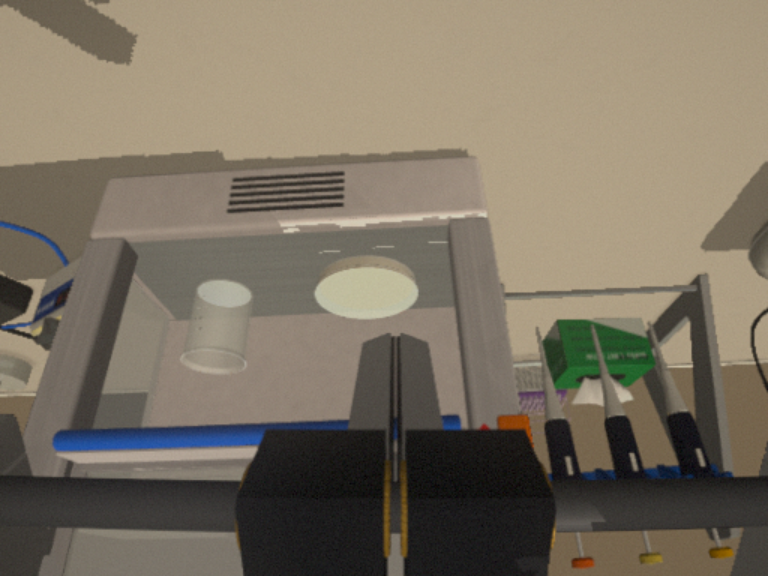

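>>> {"fn": "jog_arm", "kwargs": {
  "rows": [0,-0.02,0.006,0,0,0,1,0,-0.02,0.006,0,0,0,1,0,-0.015,0.002,0,0,0,1,0,0,0,0,0,0,1,0,0,0,0,0,0,1]
}}

```text
time_s: 13.85
ee_pos: [0.5494, -0.0376, 0.2423]
eef_rot: [0.055, 0.83, 0.013]
force: [0.2, 0.3, 0.0]
grip_width: 0.0007
```

Run:
```python
from h import *
np.set_printoptions(precision=4,suppress=True)
snap('wrist','wrist12')
o=ctrl.get_obs();print(o['time_s'],o['ee_pos'],o['joint_vel'])
crop('wrist12',340,250,420,310,10,'c12')
z=load('wrist12')
print(z['E'])
```

```text
13.9 [ 0.5494 -0.037   0.2421] [ 0.0171  0.0073 -0.0002 -0.0016 -0.0014 -0.0028]
[[ 0.0286  0.5142  0.8572  0.3667]
 [ 0.9989 -0.0473 -0.005  -0.0344]
 [ 0.038   0.8564 -0.515   0.3173]
 [ 0.      0.      0.      1.    ]]
```

View pics/c12.png

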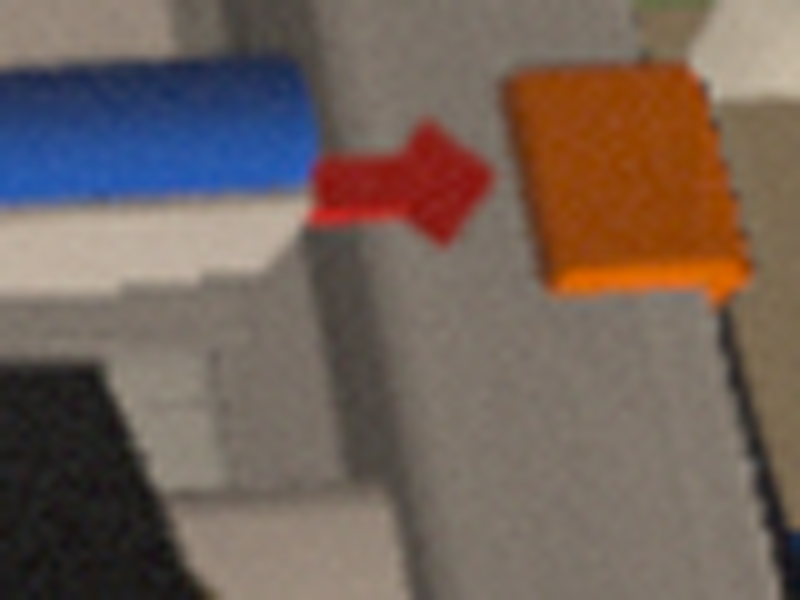

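Run:
```python
from h import *
z=load('wrist12')
def pl(cu,cv,X=.6578):
    u=340+(cu+.5)/10-.5; v=250+(cv+.5)/10-.5
    n=cv2.undistortPoints(np.array([[[u,v]]],float),z['K'],np.array(z['dist'],float))[0,0]
    d=z['E'][:3,:3]@np.array([n[0],n[1],1]);o=z['E'][:3,3];return (o+d*(X-o[0])/d[0]).round(4)
for n,c in dict(tip=(495,178),barb_up=(443,247),barb_dn=(428,118),clipLT=(552,265),clipLTb=(556,294),clipLB=(505,75),clipRB=(697,65),clipRT=(748,262),clipRTb=(750,290)).items(): print(n,pl(*c))
for v in range(254,283): print(v,pt(z,403,v,r=0).round(4),z['p'][v,403])
for u,v in((386,268),(384,267),(382,268),(378,269)): print(pt(z,u,v).round(4))
```

```text
tip [0.6578 0.0727 0.2314]
barb_up [0.6578 0.0667 0.2373]
barb_dn [0.6578 0.0679 0.2256]
clipLT [0.6578 0.076  0.2394]
clipLTb [0.6578 0.0757 0.242 ]
clipLB [0.6578 0.0757 0.222 ]
clipRB [0.6578 0.0934 0.2221]
clipRT [0.6578 0.0933 0.2402]
clipRTb [0.6578 0.0928 0.2426]
254 [0.6637 0.0906 0.2178] [122 112 101]
255 [0.6641 0.0906 0.2187] [114 107  96]
256 [0.6568 0.0873 0.222 ] [118  75  54]
257 [0.6587 0.0878 0.2223] [143  72  27]
258 [0.6578 0.0872 0.2236] [146  67  11]
259 [0.6587 0.0874 0.2242] [145  68   9]
260 [0.6581 0.0869 0.2253] [143  64   0]
261 [0.6588 0.087  0.226 ] [147  69  17]
262 [0.6549 0.0851 0.2281] [147  70  13]
263 [0.6575 0.086  0.2283] [147  68   1]
264 [0.6582 0.086  0.2289] [147  66   2]
265 [0.6569 0.0853 0.2303] [149  69   8]
266 [0.6577 0.0854 0.2309] [146  72  21]
267 [0.6575 0.0851 0.2319] [145  69  16]
268 [0.6566 0.0845 0.233 ] [144  67  11]
269 [0.6576 0.0847 0.2336] [148  71  21]
270 [0.6578 0.0846 0.2345] [147  69  23]
271 [0.6592 0.0849 0.235 ] [143  68   5]
272 [nan nan nan] [143  68  12]
273 [0.6569 0.0835 0.2374] [144  68  11]
274 [0.6581 0.0838 0.238 ] [143  60   5]
275 [0.6587 0.0838 0.2387] [148  68   6]
276 [0.6576 0.0832 0.2399] [179  85   3]
277 [0.6569 0.0827 0.2409] [218 104   0]
278 [0.6596 0.0835 0.2411] [214 106  35]
279 [0.6638 0.085  0.2409] [149 111  87]
280 [0.6643 0.085  0.2416] [122 113 103]
281 [0.6637 0.0845 0.2427] [126 116 106]
282 [0.664  0.0844 0.2435] [123 112 103]
[0.6585 0.0701 0.2316]
[0.658  0.0683 0.2308]
[0.6584 0.0665 0.2315]
[0.6579 0.0626 0.2323]
```

This closer view puts the pointer tip at z≈0.2314 and the clip face at 0.222–0.241 (centre about 0.2315). They are level, and the gripper is clear of everything, so I'll hand in.

Run:
```python
from h import *
print(ctrl.hand_in())
```

```text
the job is handed in; nothing more can be done
None
```

I pushed the window up with the shut fingertips from under its lip until the red pointer stood level with the orange clip. I then pressed the green button down, let it come back up, and handed in at about 14 s.

**Window:** The last close wrist view put the pointer at z ≈ 0.2314 m and the clip centre at about 0.231–0.232 m, so they are level within about 0.5 mm. A coarse top view could be read as 2–3 mm too high, but the closer view did not bear that out.

**Button:** It was pressed at about 22 N, against the 4 N needed to hold it fully down. Afterwards its top measured 0.060 m, the same as before.

**First approach:** The first move in came up short of the height I wanted, because the wrist was near a singular pose. The fingertips pressed the lip's front at about 25 N, so I backed off and came in lower before pushing.

**Rest of the scene:** In the views taken after the press, nothing else looked moved. This was judged by eye rather than measured. The gripper was clear of everything at hand-in.

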